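Put the mixed-up sun lenses back with their frames

ROBOT

A 6-joint arm with a two-finger parallel gripper is mounted at the origin on the work surface. World frame = base frame: x ahead of the robot, y to its left, z up, the work surface at z = 0. Lengths are in m, angles in rad, forces in N, time in s.
With the tool pointing down it reaches from about 0.35 to 0.925 m from the base axis. Payload 6.4 kg.
Tool frame: the origin (TCP) lies between the finger pads; the fingertips stand r.tip_reach ahead of it and the grasp point (between the pads) lies 8 mm behind it (r.tip_reach is the distance from the TCP to the fingertips, in m); z points along the fingers, y is the line along which they close (so a half turn about z gives the same grasp; the last joint's range is limited). The gripper opens to 85 mm and grips with 20 to 120 N. Pads are 22 mm wide; open, the fingers measure 114 mm over their backs; the gripper's body (76 mm by 85 mm) begins 54 mm behind the grasp point. The pads swing forward as they close: fully open they stand 13 mm farther back than shut.
Start: joints at [-1.381, 0.245, 1.558, -0, 1.339, -0.174], TCP at [0.231, -0.607, 0.242] pointing down, gripper open.
Joint ranges: [-3.13, 3.13], [-1.02, 2.26], [0.13, 2.54], [-0.95, 4.09], [0.21, 2.88], [-2.74, 2.74]. Speed limits (rad/s): [2.57, 2.57, 3.14, 3.14, 3.14, 3.14].

INTERFACE

Orientations are given as a 3x3 rotation matrix whose columns are the frame's x, y, z axes.
In Python, from cell import observe, vision, job, r gives the robot as it stands. The module is installed in compiled form; this text tells all that it offers.
- The arm moves only by the shell command python3 -m crank 'ROWS' [FORCE]. ROWS is JSON, a list of rows, each an object with "jaw": the finger opening in mm, from 0 to 85.4; "linear": the shift along the tool's x, y, z in mm, a list of three; "spin": the turn about the tool's z in degrees. In form: [{"jaw": jaw, "linear": [dx, dy, dz], "spin": spin}, ...]. A call has 1 to 12 rows; each row is the pose to reach, as a shift and turn from the pose commanded when the call began, along the tool's axes at that moment; what a row does not reach only later rows make up. A row lasts 1/12 s, in which the tool goes at most 41.7 mm and 7.16 degrees, less where a joint would pass 70% of its speed; a pose out of reach is approached as far as the arm can. A call with a gripper value outside its range is refused whole. The fingers move at their own pace and stop on an object; FORCE is the grip in N (left out, the last holds). Time passes only in rows, so rows that repeat a pose let the fingers close. It gives the time, the measured TCP pose, the force, the opening and the grip force at its end, in the units of the state.
- observe(): the state, without advancing time (a new reading comes with each control period).
- vision.snapshot(name): name is "scene" or "top" or "wrist"; returns a dict with "img" (400x640x3 uint8, red, green, blue), "camera_matrix" (3x3 intrinsics, pixels), "dist" ([k1, k2, p1, p2, k3] as OpenCV has them; the pictures are not rectified), "T" (4x4, takes a point from camera to world coordinates); the wrist camera has in their place "T_tool_cam" (4x4, takes a point from camera to tool coordinates, whose origin is the TCP and whose axes are the flange's). Camera axes: x right, y down, z forward; pixel columns grow to the right and rows downward; lengths in m; the calibration is good to about 2 mm. A picture is of the moment at which its call begins: read the wrist's pose just before it. There is no depth.
- job.sign_off(): hands the job in; it is judged then, once.
The state is a dict: "t": time; "qpos": joint angles; "qd": joint speeds; "effort": joint torques, N m; "eef_pos": TCP position; "ee_rot": TCP orientation; "ft_force": force on the tool from outside, world axes, zero at the start; "moment": the same for the moment, N m; "opening": finger opening in m; "finger_force": force on a finger pad.
Only numpy, scipy, OpenCV 4.12 (cv2) and the standard library are available. Lean on these libraries where they do the work, as an engineer would, in place of code of your own. Each camera call takes 0.05 s, during which the arm holds its last target. There are 200 camera calls.

TASK

The four blocked sun lenses lie in the wrong job trays: move each one onto the foam pad of the tray whose spectacle frame has rims of the same shape as the lens, well centred, flat and let go. Park a lens on the empty grey felt mat to make room; lenses may rest only on the foam pads and the felt mat, never on the bare counter or tray, and must be set down, not dropped or tipped over. Leave the spray bottle standing where it is.

Things in the scene. Friction and masses are not known exactly. Their poses are not given: they have to be found in the camera images.
- lens_round: Loose dark sun lens, 6 mm thick, round, 50 mm across. On it a white round plastic block to lift it by: flange 24 mm across from 6 to 9 mm up, then a 20 mm stem to 30 mm up. 35 to 70 g. Origin: block axis at the lens's underside; z up. Starts on another tray's foam pad (10 mm high).
- lens_rect: Loose dark sun lens, 6 mm thick, a narrow rectangle, 26 mm along its x by 56 mm along its y. On it a white round plastic block to lift it by: flange 24 mm across from 6 to 9 mm up, then a 20 mm stem to 30 mm up. 35 to 70 g. Origin: block axis at the lens's underside; z up. Starts on another tray's foam pad (10 mm high).
- lens_square: Loose dark sun lens, 6 mm thick, a square, 40 mm a side. On it a white round plastic block to lift it by: flange 24 mm across from 6 to 9 mm up, then a 20 mm stem to 30 mm up. 35 to 70 g. Origin: block axis at the lens's underside; z up. Starts on another tray's foam pad (10 mm high).
- lens_drop: Loose dark sun lens, 6 mm thick, drop-shaped: a rounded triangle 54 mm (y) by 46 mm, point to its -x. On it a white round plastic block to lift it by: flange 24 mm across from 6 to 9 mm up, then a 20 mm stem to 30 mm up. 35 to 70 g. Origin: block axis at the lens's underside; z up. Starts on another tray's foam pad (10 mm high).
- tray_round: Fixed grey tray, 128 (x) by 150 mm (y), rim 12 mm high. In its -x part a white foam pad, 62 (x) by 66 mm (y), top 10 mm up: place for the lens of this shape, any yaw. At x 35 to 87 mm, fixed, a dark folded spectacle frame 23 mm high, two round rims facing up, one glazed. Origin: under the pad's centre, at counter height; z up, x from pad to frame.
- tray_rect: Fixed grey tray, 128 (x) by 150 mm (y), rim 12 mm high. In its -x part a white foam pad, 62 (x) by 66 mm (y), top 10 mm up: place for the lens of this shape, any yaw. At x 35 to 87 mm, fixed, a dark folded spectacle frame 23 mm high, two narrow rectangular rims, 26 mm (x) by 56 mm (y) facing up, one glazed. Origin: under the pad's centre, at counter height; z up, x from pad to frame.
- tray_square: Fixed grey tray, 128 (x) by 150 mm (y), rim 12 mm high. In its -x part a white foam pad, 62 (x) by 66 mm (y), top 10 mm up: place for the lens of this shape, any yaw. At x 35 to 87 mm, fixed, a dark folded spectacle frame 23 mm high, two square rims, 40 mm a side facing up, one glazed. Origin: under the pad's centre, at counter height; z up, x from pad to frame.
- tray_drop: Fixed grey tray, 128 (x) by 150 mm (y), rim 12 mm high. In its -x part a white foam pad, 62 (x) by 66 mm (y), top 10 mm up: place for the lens of this shape, any yaw. At x 35 to 87 mm, fixed, a dark folded spectacle frame 23 mm high, two drop-shaped (rounded triangle) rims facing up, one glazed. Origin: under the pad's centre, at counter height; z up, x from pad to frame.
- mat: Fixed grey felt mat, 96 by 96 mm, top 10 mm above the counter, empty at the start: the free spot for parking one lens. Origin: centre of its underside, at counter height; z up.
- spray: White spray bottle standing beside the trays, 42 mm diameter, 115 mm tall; not part of the job. Origin: centre of its underside. Also about, unlisted: a black spectacle case 32 mm high among the trays, and outside them a small screwdriver and a 40 mm high jar.
Not all that is in view belongs to the job. Leave any red look-alike of the lens_round alone.

How it is judged:
By the outcome, as a careful person would: the job done as asked, in the order asked, and still so for the second after the job is handed in, with the robot touching nothing.
It also fails if it takes over 115 s, if anything falls off the work surface, if the arm or the gripper's body presses on something with over 40 N, if the wrist force passes 120 N, or if a joint passes its speed limit or range.

## Working session

There is one attempt and no reset: what is moved stays moved. The work goes in short steps, Python scripts to look and compute and a shell command to move; the robot and the scene stay as the last step left them, time stands still between calls to the robot, and variables do not carry over. Pictures are saved under pics/ and viewed, at most 14 in all, crops included, and the job is handed in when it is done.

```bash
mkdir -p pics; python3 - <<'E'
from cell import observe, vision, job, r
import cv2
s=observe();print(s['t'],s['eef_pos'],s['ee_rot'],s['opening'],r.tip_reach)
for n in('top','scene'):
    d=vision.snapshot(n);cv2.imwrite(f'pics/{n}0.png',d['img'][:,:,::-1]);print(d['camera_matrix'],d['dist'],d['T'])
E
```

```text
0.0 [ 0.23118511 -0.6069218   0.24118279] [[ 9.34558065e-01  3.55810486e-01 -3.47922171e-04]
 [ 3.55810486e-01 -9.34556217e-01  1.89066970e-03]
 [ 3.47567277e-04 -1.89073497e-03 -9.99998152e-01]] 0.08537890504184789 0.011
[[398.57419827   0.         319.04991548]
 [  0.         398.57419827 200.63549922]
 [  0.           0.           1.        ]] [0.00044882 0.         0.         0.         0.        ] [[ 0.03192439 -0.990156    0.13627884  0.45230991]
 [-0.99904863 -0.02755933  0.03379824 -0.112307  ]
 [-0.02970978 -0.13722818 -0.99009381  0.9298112 ]
 [ 0.          0.          0.          1.        ]]
[[430.74476514   0.         323.73478117]
 [  0.         430.74476514 196.35881514]
 [  0.           0.           1.        ]] [-0.07043522  0.          0.          0.          0.        ] [[-0.48788066  0.59920574 -0.63476369  1.12809909]
 [ 0.87289945  0.33126804 -0.3582011   0.21706408]
 [-0.00435923 -0.72884426 -0.68466564  0.65547522]
 [ 0.          0.          0.          1.        ]]
```

View pics/top0.png

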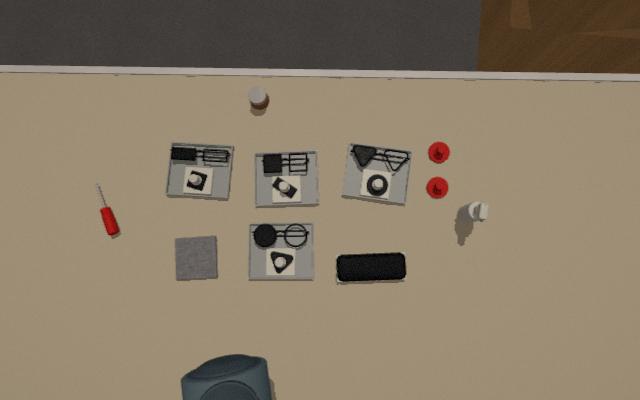

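View pics/scene0.png

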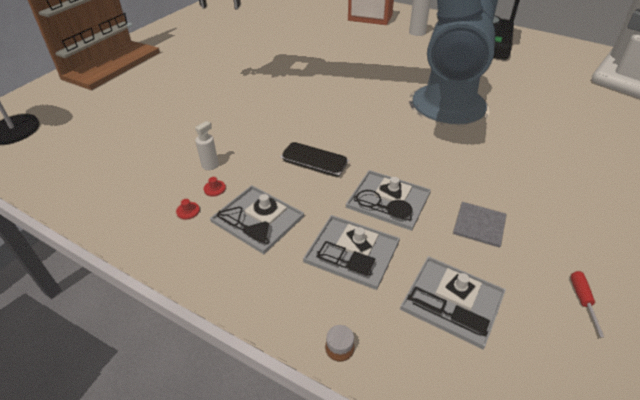

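The rows look like this (top view):
- Tray at (200,170): narrow rectangular frame, square-looking lens.
- Tray at (287,180): square frame, rectangular lens.
- Tray at (377,175): drop frame, round dark lens. The red look-alikes at (438,152) and (437,188) are off the trays.
- Tray at (281,252): round frame, drop lens.
- The mat is at (196,257), the spray bottle at (478,211).

I'll confirm this in an enlarged crop and measure.

```bash
cat > h.py <<'E'
import numpy as np, cv2
from cell import observe, vision, job, r
def ray(d,px,z):
    """pixels -> world points on plane z (d needs 'T')"""
    u=cv2.undistortPoints(np.float64(px).reshape(-1,1,2),d['camera_matrix'],np.array(d['dist'],float)).reshape(-1,2)
    v=np.c_[u,np.ones(len(u))]@d['T'][:3,:3].T; o=d['T'][:3,3]
    return (o+v*((z-o[2])/v[:,2])[:,None])[:,:2]
def snap(n):
    s=observe(); d=vision.snapshot(n)
    if n=='wrist':
        T=np.eye(4);T[:3,:3]=s['ee_rot'];T[:3,3]=s['eef_pos'];d['T']=T@d['T_tool_cam']
    return d
def whites(d,amin,amax,thr=150,close=0):
    hsv=cv2.cvtColor(d['img'],cv2.COLOR_RGB2HSV)
    m=((hsv[:,:,2]>thr)&(hsv[:,:,1]<45)).astype(np.uint8)
    if close:m=cv2.morphologyEx(m,cv2.MORPH_CLOSE,np.ones((close,close)))
    cs=cv2.findContours(m,cv2.RETR_EXTERNAL,cv2.CHAIN_APPROX_NONE)[0]
    return [c for c in cs if amin<cv2.contourArea(c)<amax]
def delta(p,s=None):
    """world xyz target -> tool-axis shift mm"""
    s=s or observe(); return np.round((np.array(p)-s['eef_pos'])@s['ee_rot']*1e3,1)
E
python3 - <<'E'
from h import *
d=snap('top')
cv2.imwrite('pics/crop.png',cv2.resize(d['img'][130:290,155:455,::-1],None,fx=2.6,fy=2.6,interpolation=cv2.INTER_CUBIC))
for c in whites(d,100,3000,close=3):
    q=ray(d,c[:,0],.01).astype(np.float32); R=cv2.minAreaRect(cv2.convexHull(q)); print(cv2.boundingRect(c),np.round(R[0],4),np.round(R[1],4),round(R[2],1))
print(ray(d,[[196,257.5]],.01), ray(d,[[195,180],[284,186],[377.5,184],[280.5,262]],.04))
print(snap('wrist')['T_tool_cam'],snap('wrist')['camera_matrix'])
E
```

```text
(266, 248, 30, 28) [0.436  0.0032] [0.0611 0.067 ] 1.8
(469, 201, 20, 18) [ 0.5697 -0.4472] [0.0427 0.0373] 81.1
(272, 175, 29, 27) [ 0.6067 -0.0022] [0.0622 0.0662] 2.2
(360, 169, 32, 30) [ 0.6246 -0.2116] [0.0688 0.0629] 83.3
(183, 167, 30, 27) [0.6208 0.2084] [0.0665 0.0619] 88.0
[[0.43867175 0.19869333]] [[ 0.61460593  0.20400585]
 [ 0.60612678 -0.00120816]
 [ 0.6163606  -0.21270509]
 [ 0.43532195 -0.0009589 ]]
[[ 1.12370790e-04 -9.60827561e-01 -2.77146867e-01  7.05530239e-02]
 [ 9.99999575e-01 -1.45530195e-04  9.09987426e-04  5.25289759e-04]
 [-9.14674237e-04 -2.77146852e-01  9.60827136e-01 -1.30952353e-01]
 [ 0.00000000e+00  0.00000000e+00  0.00000000e+00  1.00000000e+00]] [[338.42807426   0.         317.01138534]
 [  0.         338.42807426 202.70990618]
 [  0.           0.           1.        ]]
```

View pics/crop.png

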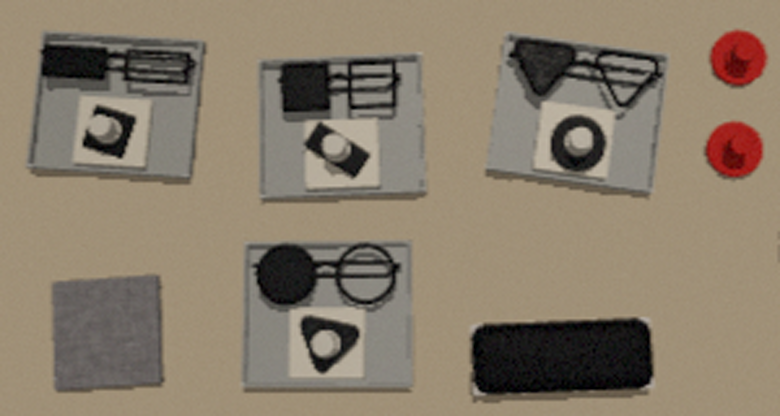

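Confirmed: round and drop are swapped, and so are rect and square. Tray pads: R(0.436,0.003), S(0.607,-0.002), D(0.625,-0.212), N(0.621,0.208). I start with the round lens on the drop tray.

```bash
python3 -c "
from h import *
print(delta([.60,-.212,.17]))"
```

```text
[ 485.2 -238.1   72.1]
```

```bash
python3 -m crank '[{"jaw":85,"linear":[485,-238,0],"spin":20.8},{"jaw":85,"linear":[485,-238,0],"spin":20.8},{"jaw":85,"linear":[485,-238,0],"spin":20.8},{"jaw":85,"linear":[485,-238,0],"spin":20.8},{"jaw":85,"linear":[485,-238,0],"spin":20.8},{"jaw":85,"linear":[485,-238,0],"spin":20.8},{"jaw":85,"linear":[485,-238,0],"spin":20.8},{"jaw":85,"linear":[485,-238,0],"spin":20.8},{"jaw":85,"linear":[485,-238,0],"spin":20.8},{"jaw":85,"linear":[485,-238,0],"spin":20.8},{"jaw":85,"linear":[485,-238,0],"spin":20.8},{"jaw":85,"linear":[485,-238,0],"spin":20.8}]' 30
python3 -c "
from h import *
print(delta([.60,-.212,.17]))"
```

```text
t: 1.25
eef_pos: [0.5735, -0.2401, 0.2424]
ee_rot: [[1.0, 0.001, 0.0], [0.001, -1.0, -0.0], [0.0, 0.0, -1.0]]
ft_force: [-0.8, 0.0, -0.0]
opening: 0.085
finger_force: 0.0
[ 26.5 -28.   72.4]
```

```bash
python3 -m crank '[{"jaw":85,"linear":[27,-28,72],"spin":0},{"jaw":85,"linear":[27,-28,72],"spin":0},{"jaw":85,"linear":[27,-28,72],"spin":0},{"jaw":85,"linear":[27,-28,72],"spin":0},{"jaw":85,"linear":[27,-28,72],"spin":0}]'
cat >> h.py <<'E'
def look(name,thr=150):
    d=snap('wrist'); cv2.imwrite(f'pics/{name}.png',d['img'][:,:,::-1])
    for c in whites(d,300,60000,thr):
        p=cv2.minAreaRect(cv2.convexHull(ray(d,c[:,0],.01).astype(np.float32)))
        print('white',cv2.boundingRect(c),'z.01',np.round(p[0],4),np.round(p[1],4),round(p[2],1))
    return d
E
python3 -c "
from h import *
d=look('w1')
print(observe()['eef_pos'])"
```

```text
t: 1.67
eef_pos: [0.5997, -0.2146, 0.1715]
ee_rot: [[1.0, 0.001, 0.001], [0.001, -1.0, -0.001], [0.001, 0.001, -1.0]]
ft_force: [-0.0, -0.5, 1.0]
opening: 0.0853
finger_force: 0.0
white (563, 238, 48, 45) z.01 [ 0.5311 -0.4797] [0.0366 0.0506] 34.2
white (45, 175, 23, 32) z.01 [0.6006 0.027 ] [0.021  0.0278] 49.4
white (303, 153, 28, 31) z.01 [ 0.618  -0.2146] [0.0237 0.026 ] 74.8
white (352, 100, 30, 23) z.01 [ 0.6661 -0.2559] [0.0246 0.0177] 83.5
white (345, 94, 60, 107) z.01 [ 0.6347 -0.2644] [0.0376 0.0966] 83.0
white (284, 94, 67, 39) z.01 [ 0.6651 -0.2149] [0.0306 0.056 ] 2.2
white (232, 72, 47, 121) z.01 [ 0.6471 -0.1633] [0.0373 0.0979] 83.3
white (227, 40, 191, 141) z.01 [ 0.6637 -0.2168] [0.1504 0.1007] 83.2
[ 0.60009826 -0.21525185  0.17261523]
```

View pics/w1.png

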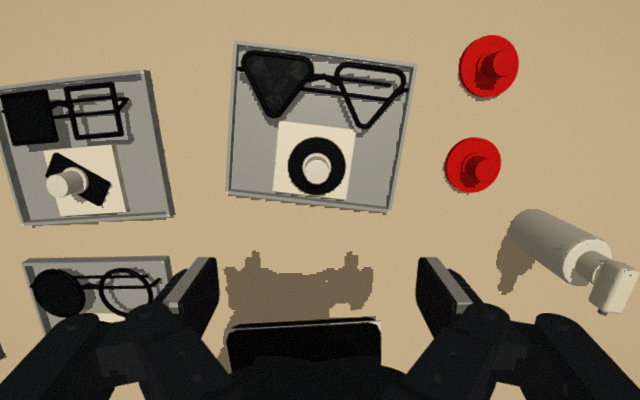

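The wrist view shows the round lens centred near (317,166) on a pad of about (275..355,122..200). The red look-alikes at (489,66) and (473,165) are off the tray and stay untouched. Next, a finer measurement.

```bash
cat >> h.py <<'E'
def pads(d,zl=.016,vt=205,lo=25,close=5):
    """white pads: centre on z=.01; dark lens on it: outline on z=zl; cap of stem"""
    hsv=cv2.cvtColor(cv2.GaussianBlur(d['img'],(3,3),0),cv2.COLOR_RGB2HSV); V=hsv[:,:,2]
    m=((V>vt)&(hsv[:,:,1]<60)).astype(np.uint8); m=cv2.morphologyEx(m,cv2.MORPH_OPEN,np.ones((3,3)))
    m2=cv2.morphologyEx(m,cv2.MORPH_CLOSE,np.ones((close,close)))
    for c in cv2.findContours(m2,cv2.RETR_EXTERNAL,cv2.CHAIN_APPROX_NONE)[0]:
        if cv2.contourArea(c)<1000: continue
        h=cv2.convexHull(c); p=cv2.minAreaRect(ray(d,h[:,0],.01).astype(np.float32))
        if max(p[1])>.1 : continue
        print('pad',cv2.boundingRect(c),np.round(p[0],4),np.round(p[1],4),round(p[2],1))
        k=np.zeros(V.shape,np.uint8);cv2.drawContours(k,[h],-1,1,-1)
        dk=((V<90)&(k>0)).astype(np.uint8)
        dc=max(cv2.findContours(dk,cv2.RETR_EXTERNAL,cv2.CHAIN_APPROX_NONE)[0],key=cv2.contourArea,default=None)
        if dc is None or cv2.contourArea(dc)<200: continue
        q=ray(d,dc[:,0],zl).astype(np.float32); b=cv2.minAreaRect(q); e=cv2.minEnclosingCircle(q)
        print('  lens',np.round(b[0],4),np.round(b[1],4),round(b[2],1),'circ',np.round(e[0],4),round(e[1],4))
        k[:]=0;cv2.drawContours(k,[cv2.convexHull(dc)],-1,1,-1)
        w=((V>120)&(k>0)).astype(np.uint8)
        wc=max(cv2.findContours(w,cv2.RETR_EXTERNAL,cv2.CHAIN_APPROX_NONE)[0],key=cv2.contourArea,default=None)
        if wc is not None and len(wc)>5:
            # stem top: circle at z=.04 tangent to the far end of the blob (away from the camera foot)
            q=ray(d,wc[:,0],.04); f=d['T'][:2,3]; u=q.mean(0)-f; u/=np.linalg.norm(u); n=np.array([-u[1],u[0]])
            t=(q-f)@u; s=(q-f)@n; print('  stem',np.round(f+u*(t.max()-.010)+n*(s.max()+s.min())/2,4),'blob w',round(np.ptp(s),4),cv2.boundingRect(wc))
E
python3 -c "
from h import *
d=snap('wrist');pads(d)
print('top');pads(snap('top'),vt=150)"
```

```text
pad (48, 147, 76, 69) [ 0.6067 -0.0012] [0.0601 0.0692] 3.9
  lens [ 0.6086 -0.0033] [0.0524 0.0268] 58.6 circ [ 0.6095 -0.0039] 0.0282
  stem [ 0.613  -0.0088] blob w 0.0201 (51, 168, 36, 23)
pad (273, 123, 81, 76) [ 0.6246 -0.212 ] [0.065  0.0606] 83.3
  lens [ 0.6203 -0.2149] [0.0475 0.0495] 90.0 circ [ 0.6202 -0.2143] 0.0251
  stem [ 0.6216 -0.215 ] blob w 0.0213 (302, 154, 28, 30)
top
```

```bash
python3 -c "
from h import *
print(delta([.6207,-.2148,.06]))"
python3 -m crank '[{"jaw":70,"linear":[20.5,0,0],"spin":0},{"jaw":55,"linear":[20.5,0,40],"spin":0},{"jaw":50,"linear":[20.5,0,80],"spin":0},{"jaw":50,"linear":[20.5,0,108],"spin":0},{"jaw":50,"linear":[20.5,0,108],"spin":0},{"jaw":50,"linear":[20.5,0,108],"spin":0}]'
python3 -c "
from h import *
print(delta([.6207,-.2148,.033]))
d=snap('wrist');cv2.imwrite('pics/w2.png',d['img'][:,:,::-1])"
```

```text
[ 20.2  -1.  113.1]
t: 2.32
eef_pos: [0.6193, -0.2144, 0.0624]
ee_rot: [[1.0, -0.0, -0.001], [-0.0, -1.0, 0.001], [-0.001, -0.001, -1.0]]
ft_force: [0.7, -0.4, 0.7]
opening: 0.0501
finger_force: 0.0
[ 1.4  0.4 29.4]
```

View pics/w2.png

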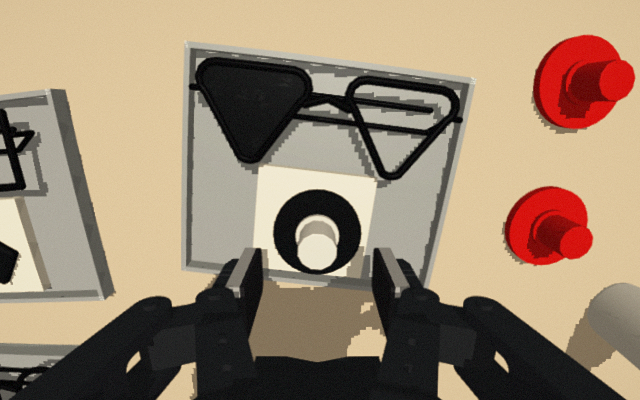

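The stem cap at about (317,250) lies between the open pads (245 and 385). Descend and close.

```bash
python3 -m crank '[{"jaw":50,"linear":[1.2,0,15],"spin":0},{"jaw":50,"linear":[1.2,0,29],"spin":0},{"jaw":50,"linear":[1.2,0,29],"spin":0},{"jaw":15,"linear":[1.2,0,29],"spin":0},{"jaw":15,"linear":[1.2,0,29],"spin":0},{"jaw":15,"linear":[1.2,0,29],"spin":0},{"jaw":15,"linear":[1.2,0,29],"spin":0},{"jaw":15,"linear":[1.2,0,29],"spin":0}]' 40
```

```text
t: 3.03
eef_pos: [0.6215, -0.2141, 0.034]
ee_rot: [[1.0, 0.001, 0.001], [0.001, -1.0, -0.001], [0.001, 0.001, -1.0]]
ft_force: [0.4, 1.4, 2.4]
opening: 0.0179
finger_force: 39.1
```

```bash
python3 -m crank '[{"jaw":15,"linear":[0,0,-20],"spin":0},{"jaw":15,"linear":[0,0,-60],"spin":0},{"jaw":15,"linear":[0,0,-80],"spin":0},{"jaw":15,"linear":[0,0,-80],"spin":0},{"jaw":15,"linear":[0,0,-80],"spin":0}]'
python3 -c "
from h import *
print(delta([.4387,.1987,.113]))
d=snap('wrist');cv2.imwrite('pics/w3.png',d['img'][:,:,::-1])"
```

```text
t: 3.45
eef_pos: [0.6221, -0.2144, 0.1152]
ee_rot: [[1.0, 0.001, 0.003], [0.001, -1.0, -0.002], [0.003, 0.002, -1.0]]
ft_force: [0.7, -0.4, -0.5]
opening: 0.0183
finger_force: 39.1
[-183.  -413.2    0.9]
```

View pics/w3.png

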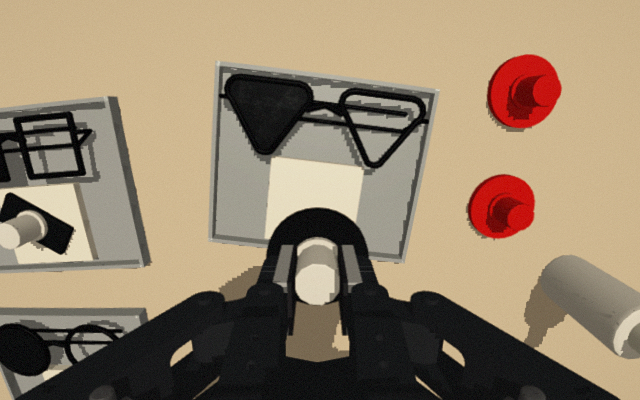

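Held; the round lens is in the gripper at (315,250) and the drop pad is clear. Move to the mat.

```bash
python3 -m crank '[{"jaw":15,"linear":[-18,-41,0],"spin":0},{"jaw":15,"linear":[-33,-75,0],"spin":0},{"jaw":15,"linear":[-50,-113,0],"spin":0},{"jaw":15,"linear":[-66,-149,0],"spin":0},{"jaw":15,"linear":[-82,-185,0],"spin":0},{"jaw":15,"linear":[-98,-221,0],"spin":0},{"jaw":15,"linear":[-114,-257,0],"spin":0},{"jaw":15,"linear":[-130,-293,0],"spin":0},{"jaw":15,"linear":[-146,-329,0],"spin":0},{"jaw":15,"linear":[-162,-365,0],"spin":0},{"jaw":15,"linear":[-176,-396,0],"spin":0},{"jaw":15,"linear":[-183,-413,0],"spin":0}]'
python3 -m crank '[{"jaw":15,"linear":[0,0,0],"spin":0},{"jaw":15,"linear":[0,0,30],"spin":0},{"jaw":15,"linear":[0,0,55],"spin":0},{"jaw":15,"linear":[0,0,65],"spin":0},{"jaw":15,"linear":[0,0,65],"spin":0},{"jaw":15,"linear":[0,0,65],"spin":0}]'
python3 -c "
from h import *
print(delta([.4387,.1987,.034]))"
```

```text
t: 4.5
eef_pos: [0.4342, 0.2012, 0.1111]
ee_rot: [[1.0, 0.003, -0.005], [0.003, -1.0, -0.0], [-0.005, 0.0, -1.0]]
ft_force: [1.4, -0.2, -1.2]
opening: 0.0179
finger_force: 39.2
t: 5.0
eef_pos: [0.4374, 0.1984, 0.0477]
ee_rot: [[1.0, 0.0, -0.002], [0.0, -1.0, -0.0], [-0.002, 0.0, -1.0]]
ft_force: [0.7, 0.4, 0.1]
opening: 0.0182
finger_force: 39.3
[ 1.3 -0.3 13.7]
```

```bash
python3 -m crank '[{"jaw":15,"linear":[1,0,6],"spin":0},{"jaw":15,"linear":[1,0,10],"spin":0},{"jaw":15,"linear":[1,0,12],"spin":0},{"jaw":15,"linear":[1,0,13],"spin":0},{"jaw":15,"linear":[1,0,14],"spin":0},{"jaw":15,"linear":[1,0,14],"spin":0}]'
```

```text
t: 5.5
eef_pos: [0.4388, 0.199, 0.0344]
ee_rot: [[1.0, 0.001, 0.0], [0.001, -1.0, 0.0], [0.0, -0.0, -1.0]]
ft_force: [-0.1, 0.3, -0.3]
opening: 0.0182
finger_force: 39.3
```

```bash
python3 -m crank '[{"jaw":15,"linear":[0,0,0.7],"spin":0},{"jaw":15,"linear":[0,0,1],"spin":0},{"jaw":15,"linear":[0,0,1],"spin":0}]'
```

```text
t: 5.75
eef_pos: [0.439, 0.1991, 0.0339]
ee_rot: [[1.0, 0.001, 0.0], [0.001, -1.0, -0.0], [0.0, 0.0, -1.0]]
ft_force: [-2.6, -1.3, 5.4]
opening: 0.0182
finger_force: 39.8
```

Contact. Release, rise and go over the round tray (drop lens).

```bash
python3 -m crank '[{"jaw":50,"linear":[0,0,0],"spin":0},{"jaw":50,"linear":[0,0,0],"spin":0},{"jaw":50,"linear":[0,0,0],"spin":0},{"jaw":50,"linear":[0,0,0],"spin":0},{"jaw":50,"linear":[0,0,-30],"spin":0},{"jaw":50,"linear":[0,0,-70],"spin":0},{"jaw":50,"linear":[0,40,-100],"spin":0},{"jaw":50,"linear":[0,80,-110],"spin":0},{"jaw":50,"linear":[0,120,-110],"spin":0},{"jaw":50,"linear":[-10,160,-110],"spin":0},{"jaw":50,"linear":[-20,196,-110],"spin":0},{"jaw":50,"linear":[-20,196,-110],"spin":0}]'
python3 -m crank '[{"jaw":50,"linear":[0,0,0],"spin":0},{"jaw":50,"linear":[0,0,0],"spin":0}]'
cat >> h.py <<'E'
def put(d,name):cv2.imwrite(f'pics/{name}.png',d['img'][:,:,::-1])
E
python3 -c "
from h import *
d=snap('wrist');put(d,'w4');pads(d);print(observe()['eef_pos'])"
```

```text
t: 6.75
eef_pos: [0.4181, -0.0024, 0.1435]
ee_rot: [[1.0, -0.008, 0.0], [-0.008, -1.0, -0.002], [0.0, 0.002, -1.0]]
ft_force: [-0.8, 1.0, 0.6]
opening: 0.0499
finger_force: 0.0
t: 6.92
eef_pos: [0.4189, 0.003, 0.1433]
ee_rot: [[1.0, -0.0, 0.0], [-0.0, -1.0, 0.0], [0.0, -0.0, -1.0]]
ft_force: [-0.3, 0.3, -0.0]
opening: 0.0501
finger_force: 0.0
pad (274, 135, 84, 77) [0.4374 0.0032] [0.0614 0.0652] 1.8
  lens [0.4438 0.0051] [0.0472 0.0502] 46.2 circ [0.4402 0.0021] 0.0285
  stem [0.4372 0.0028] blob w 0.0219 (301, 162, 32, 35)
[0.41896637 0.00364862 0.14320423]
```

View pics/w4.png

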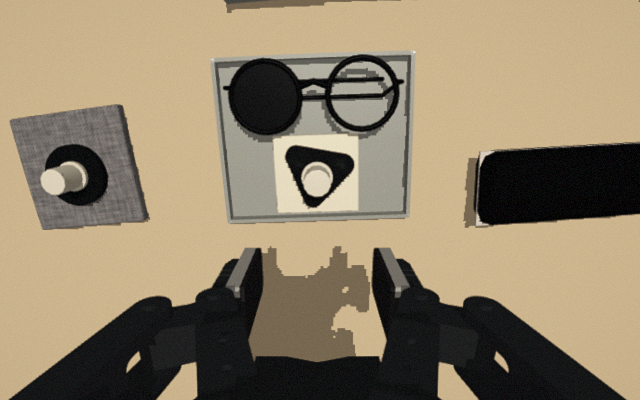

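The drop lens stem is at (317,180). The round lens sits flat on the mat at (75,175). Grasp the drop lens at (0.437,0.003).

```bash
python3 -m crank '[{"jaw":50,"linear":[18,0.5,30],"spin":0},{"jaw":50,"linear":[18,0.5,65],"spin":0},{"jaw":50,"linear":[18,0.5,95],"spin":0},{"jaw":50,"linear":[18,0.5,109],"spin":0},{"jaw":50,"linear":[18,0.5,109],"spin":0},{"jaw":50,"linear":[18,0.5,109],"spin":0},{"jaw":15,"linear":[18,0.5,109],"spin":0},{"jaw":15,"linear":[18,0.5,109],"spin":0},{"jaw":15,"linear":[18,0.5,109],"spin":0},{"jaw":15,"linear":[18,0.5,109],"spin":0},{"jaw":15,"linear":[18,0.5,109],"spin":0}]' 40
python3 -m crank '[{"jaw":15,"linear":[0,0,-20],"spin":0},{"jaw":15,"linear":[0,0,-60],"spin":0},{"jaw":15,"linear":[0,0,-80],"spin":0},{"jaw":15,"linear":[0,0,-80],"spin":0},{"jaw":15,"linear":[0,0,-80],"spin":0}]'
python3 -c "
from h import *
print(delta([.6246,-.2118,.114]))"
```

```text
t: 7.88
eef_pos: [0.4384, 0.0024, 0.036]
ee_rot: [[1.0, 0.001, 0.003], [0.001, -1.0, -0.0], [0.003, 0.0, -1.0]]
ft_force: [-0.0, 2.8, 7.2]
opening: 0.0182
finger_force: 39.3
t: 8.3
eef_pos: [0.4379, 0.0022, 0.1158]
ee_rot: [[1.0, 0.001, 0.004], [0.001, -1.0, -0.001], [0.004, 0.001, -1.0]]
ft_force: [-0.2, 0.2, -1.3]
opening: 0.0182
finger_force: 39.2
[186.5 214.1   2.8]
```

```bash
python3 -m crank '[{"jaw":15,"linear":[15,17,0],"spin":0},{"jaw":15,"linear":[40,45,0],"spin":0},{"jaw":15,"linear":[66,76,0],"spin":0},{"jaw":15,"linear":[92,106,0],"spin":0},{"jaw":15,"linear":[118,136,0],"spin":0},{"jaw":15,"linear":[144,166,0],"spin":0},{"jaw":15,"linear":[168,194,0],"spin":0},{"jaw":15,"linear":[187,214,0],"spin":0},{"jaw":15,"linear":[187,214,0],"spin":0},{"jaw":15,"linear":[187,214,30],"spin":0},{"jaw":15,"linear":[187,214,60],"spin":0},{"jaw":15,"linear":[187,214,60],"spin":0}]'
python3 -m crank '[{"jaw":15,"linear":[0,0,0],"spin":0},{"jaw":15,"linear":[0,0,0],"spin":0}]'
python3 -c "
from h import *
print(delta([.6252,-.2118,.036]))"
```

```text
t: 9.3
eef_pos: [0.6183, -0.2083, 0.0456]
ee_rot: [[1.0, 0.001, -0.014], [0.001, -1.0, 0.007], [-0.014, -0.007, -1.0]]
ft_force: [-0.9, 0.8, -1.1]
opening: 0.0182
finger_force: 39.2
t: 9.47
eef_pos: [0.624, -0.2111, 0.0547]
ee_rot: [[1.0, 0.001, -0.0], [0.001, -1.0, 0.0], [-0.0, -0.0, -1.0]]
ft_force: [0.2, -0.2, 0.2]
opening: 0.0179
finger_force: 39.2
[ 1.2  0.7 18.7]
```

```bash
python3 -m crank '[{"jaw":15,"linear":[1,0.7,6],"spin":0},{"jaw":15,"linear":[1,0.7,12],"spin":0},{"jaw":15,"linear":[1,0.7,16],"spin":0},{"jaw":15,"linear":[1,0.7,17],"spin":0},{"jaw":15,"linear":[1,0.7,18],"spin":0},{"jaw":15,"linear":[1,0.7,18],"spin":0}]'
```

```text
t: 9.97
eef_pos: [0.6251, -0.2121, 0.0363]
ee_rot: [[1.0, 0.001, 0.0], [0.001, -1.0, -0.0], [0.0, 0.0, -1.0]]
ft_force: [-0.3, -0.1, -0.4]
opening: 0.0181
finger_force: 39.4
```

```bash
python3 -m crank '[{"jaw":15,"linear":[0,0,0.6],"spin":0},{"jaw":15,"linear":[0,0,1],"spin":0},{"jaw":15,"linear":[0,0,1],"spin":0}]'
```

```text
t: 10.22
eef_pos: [0.6252, -0.2122, 0.036]
ee_rot: [[1.0, 0.001, 0.0], [0.001, -1.0, -0.0], [0.0, 0.0, -1.0]]
ft_force: [-2.2, 0.6, 4.9]
opening: 0.0177
finger_force: 39.7
```

```bash
python3 -m crank '[{"jaw":50,"linear":[0,0,0],"spin":0},{"jaw":50,"linear":[0,0,0],"spin":0},{"jaw":50,"linear":[0,0,0],"spin":0},{"jaw":50,"linear":[0,0,0],"spin":0},{"jaw":50,"linear":[0,0,-30],"spin":0},{"jaw":50,"linear":[0,0,-70],"spin":0},{"jaw":50,"linear":[-18,0,-110],"spin":0},{"jaw":50,"linear":[-18,0,-110],"spin":0},{"jaw":50,"linear":[-18,0,-110],"spin":0},{"jaw":50,"linear":[-18,0,-110],"spin":0}]'
python3 -c "
from h import *
d=snap('wrist');put(d,'w5');pads(d);print(delta([.419,.199,.145]))"
```

```text
t: 11.05
eef_pos: [0.6068, -0.2119, 0.145]
ee_rot: [[1.0, 0.001, -0.0], [0.001, -1.0, 0.0], [-0.0, -0.0, -1.0]]
ft_force: [-0.3, 0.7, -0.6]
opening: 0.0503
finger_force: 0.0
pad (27, 158, 86, 74) [6.066e-01 4.000e-04] [0.0609 0.0731] 3.4
  lens [ 0.6092 -0.003 ] [0.0541 0.0272] 58.8 circ [ 0.61  -0.003] 0.029
  stem [ 0.6129 -0.0092] blob w 0.0209 (31, 181, 41, 28)
pad (273, 132, 89, 83) [ 0.6245 -0.2119] [0.0652 0.0612] 83.1
  lens [ 0.6308 -0.2103] [0.0471 0.0505] 46.3 circ [ 0.6271 -0.2133] 0.0284
  stem [ 0.6245 -0.2125] blob w 0.0214 (302, 163, 31, 34)
[-1.870e+02 -4.107e+02 -4.000e-01]
```

View pics/w5.png

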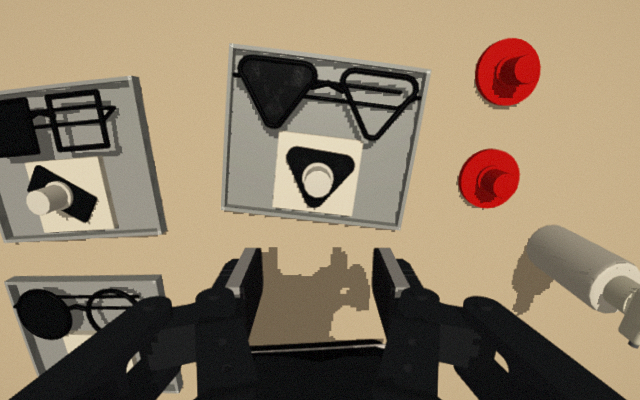

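Drop lens is flat and within 1 mm of its pad centre. Now back to the round lens on the mat, where I left it.

```bash
python3 -m crank '[{"jaw":50,"linear":[-168,-411,0],"spin":0},{"jaw":50,"linear":[-168,-411,0],"spin":0},{"jaw":50,"linear":[-168,-411,0],"spin":0},{"jaw":50,"linear":[-168,-411,0],"spin":0},{"jaw":50,"linear":[-168,-411,0],"spin":0},{"jaw":50,"linear":[-168,-411,0],"spin":0},{"jaw":50,"linear":[-168,-411,0],"spin":0},{"jaw":50,"linear":[-168,-411,0],"spin":0},{"jaw":50,"linear":[-168,-411,0],"spin":0},{"jaw":50,"linear":[-168,-411,0],"spin":0},{"jaw":50,"linear":[-168,-411,0],"spin":0},{"jaw":50,"linear":[-168,-411,0],"spin":0}]'
python3 -m crank '[{"jaw":50,"linear":[0,0,0],"spin":0},{"jaw":50,"linear":[0,0,30],"spin":0},{"jaw":50,"linear":[0,0,70],"spin":0},{"jaw":50,"linear":[0,0,80],"spin":0},{"jaw":50,"linear":[0,0,80],"spin":0},{"jaw":50,"linear":[0,0,80],"spin":0}]'
python3 -c "
from h import *
print(delta([.439,.199,.035]))"
```

```text
t: 12.1
eef_pos: [0.4353, 0.2022, 0.143]
ee_rot: [[1.0, 0.006, -0.005], [0.006, -1.0, 0.0], [-0.005, -0.0, -1.0]]
ft_force: [0.4, -0.3, -0.7]
opening: 0.0501
finger_force: 0.0
t: 12.6
eef_pos: [0.4389, 0.1981, 0.0651]
ee_rot: [[1.0, -0.001, -0.002], [-0.001, -1.0, -0.0], [-0.002, 0.0, -1.0]]
ft_force: [0.9, 0.4, 1.3]
opening: 0.0498
finger_force: 0.0
[ 0.2 -0.9 30.1]
```

```bash
python3 -m crank '[{"jaw":50,"linear":[0,-0.5,15],"spin":0},{"jaw":50,"linear":[0,-0.5,30],"spin":0},{"jaw":50,"linear":[0,-0.5,30],"spin":0},{"jaw":15,"linear":[0,-0.5,30],"spin":0},{"jaw":15,"linear":[0,-0.5,30],"spin":0},{"jaw":15,"linear":[0,-0.5,30],"spin":0},{"jaw":15,"linear":[0,-0.5,30],"spin":0},{"jaw":15,"linear":[0,-0.5,30],"spin":0},{"jaw":15,"linear":[0,-0.5,30],"spin":0}]'
python3 -m crank '[{"jaw":15,"linear":[0,0,-20],"spin":0},{"jaw":15,"linear":[0,0,-60],"spin":0},{"jaw":15,"linear":[0,0,-80],"spin":0},{"jaw":15,"linear":[0,0,-80],"spin":0},{"jaw":15,"linear":[0,0,-80],"spin":0}]'
python3 -c "
from h import *
print(delta([.4374,.0032,.115]))"
```

```text
t: 13.35
eef_pos: [0.4404, 0.1995, 0.0373]
ee_rot: [[1.0, 0.001, 0.003], [0.001, -1.0, 0.0], [0.003, -0.0, -1.0]]
ft_force: [-0.9, -1.0, 7.1]
opening: 0.0175
finger_force: 39.2
t: 13.77
eef_pos: [0.4399, 0.1996, 0.117]
ee_rot: [[1.0, 0.001, 0.004], [0.001, -1.0, 0.001], [0.004, -0.001, -1.0]]
ft_force: [-0.4, -0.4, -1.5]
opening: 0.0175
finger_force: 39.2
[ -2.7 196.4   1.9]
```

```bash
python3 -m crank '[{"jaw":15,"linear":[0,25,0],"spin":0},{"jaw":15,"linear":[0,60,0],"spin":0},{"jaw":15,"linear":[0,98,0],"spin":0},{"jaw":15,"linear":[-2,135,0],"spin":0},{"jaw":15,"linear":[-2,170,0],"spin":0},{"jaw":15,"linear":[-2,196,0],"spin":0},{"jaw":15,"linear":[-2,196,0],"spin":0},{"jaw":15,"linear":[-2,196,30],"spin":0},{"jaw":15,"linear":[-2,196,58],"spin":0},{"jaw":15,"linear":[-2,196,58],"spin":0},{"jaw":15,"linear":[-2,196,58],"spin":0},{"jaw":15,"linear":[-2,196,58],"spin":0}]'
python3 -c "
from h import *
print(delta([.438,.0032,.037]))"
```

```text
t: 14.77
eef_pos: [0.4371, 0.0036, 0.0577]
ee_rot: [[1.0, 0.001, -0.0], [0.001, -1.0, 0.0], [-0.0, -0.0, -1.0]]
ft_force: [0.5, 0.7, 0.5]
opening: 0.0183
finger_force: 39.3
[ 0.9  0.5 20.7]
```

```bash
python3 -m crank '[{"jaw":15,"linear":[0.8,0.3,8],"spin":0},{"jaw":15,"linear":[0.8,0.3,15],"spin":0},{"jaw":15,"linear":[0.8,0.3,18],"spin":0},{"jaw":15,"linear":[0.8,0.3,19.5],"spin":0},{"jaw":15,"linear":[0.8,0.3,20.5],"spin":0},{"jaw":15,"linear":[0.8,0.3,21],"spin":0},{"jaw":15,"linear":[0.8,0.3,21],"spin":0}]'
```

```text
t: 15.35
eef_pos: [0.4375, 0.0031, 0.0372]
ee_rot: [[1.0, 0.001, -0.002], [0.001, -1.0, 0.0], [-0.002, -0.0, -1.0]]
ft_force: [-6.6, 0.9, 12.1]
opening: 0.0179
finger_force: 40.5
```

Contact. Back off slightly, release, rise and look.

```bash
python3 -m crank '[{"jaw":15,"linear":[0,0,-0.5],"spin":0},{"jaw":50,"linear":[0,0,-0.5],"spin":0},{"jaw":50,"linear":[0,0,-0.5],"spin":0},{"jaw":50,"linear":[0,0,-0.5],"spin":0},{"jaw":50,"linear":[0,0,-0.5],"spin":0},{"jaw":50,"linear":[0,0,-30],"spin":0},{"jaw":50,"linear":[0,0,-70],"spin":0},{"jaw":50,"linear":[-18,0,-108],"spin":0},{"jaw":50,"linear":[-18,0,-108],"spin":0},{"jaw":50,"linear":[-18,0,-108],"spin":0}]'
python3 -c "
from h import *
d=snap('wrist');put(d,'w6');pads(d);print(delta([.602,.208,.145]))"
```

```text
t: 16.18
eef_pos: [0.4213, 0.0025, 0.1473]
ee_rot: [[1.0, 0.001, 0.007], [0.001, -1.0, -0.002], [0.007, 0.002, -1.0]]
ft_force: [-0.2, 1.0, -0.6]
opening: 0.0496
finger_force: 0.0
pad (273, 138, 84, 77) [0.4373 0.003 ] [0.0615 0.0656] 2.1
  lens [0.436  0.0024] [0.0493 0.0478] 0.0 circ [0.4359 0.0027] 0.0248
  stem [0.4363 0.0024] blob w 0.0216 (301, 166, 31, 35)
[ 182.1 -205.     0.3]
```

Round lens is about 1 mm from its pad centre. Next, the square lens.

```bash
python3 -m crank '[{"jaw":50,"linear":[182,-205,0],"spin":0},{"jaw":50,"linear":[182,-205,0],"spin":0},{"jaw":50,"linear":[182,-205,0],"spin":0},{"jaw":50,"linear":[182,-205,0],"spin":0},{"jaw":50,"linear":[182,-205,0],"spin":0},{"jaw":50,"linear":[182,-205,0],"spin":0},{"jaw":50,"linear":[182,-205,0],"spin":0},{"jaw":50,"linear":[182,-205,0],"spin":0},{"jaw":50,"linear":[182,-205,0],"spin":0},{"jaw":50,"linear":[182,-205,0],"spin":0}]'
python3 -c "
from h import *
d=snap('wrist');put(d,'w7');pads(d);print(observe()['eef_pos'])"
```

```text
t: 17.07
eef_pos: [0.6, 0.2076, 0.1414]
ee_rot: [[1.0, 0.001, -0.005], [0.001, -1.0, -0.001], [-0.005, 0.001, -1.0]]
ft_force: [-0.2, 0.0, 0.2]
opening: 0.0496
finger_force: 0.0
pad (530, 151, 82, 75) [ 0.6068 -0.0029] [0.0611 0.0649] 3.7
  lens [0.6097 0.0036] [0.0568 0.0257] 58.7 circ [0.6095 0.0039] 0.0302
  stem [0.6163 0.0228] blob w 0.0205 (559, 173, 23, 28)
pad (275, 128, 86, 80) [0.6221 0.2074] [0.0651 0.0612] 87.8
  lens [0.6215 0.2092] [0.0388 0.0392] 74.2 circ [0.6215 0.209 ] 0.0264
  stem [0.6219 0.2094] blob w 0.0218 (298, 157, 32, 35)
[0.60013894 0.20725742 0.14214276]
```

View pics/w7.png

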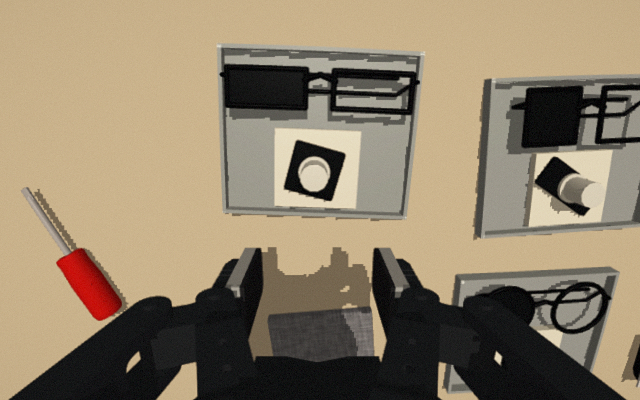

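Square lens stem at (314,175); the mat is empty. Descend to an intermediate height, then refine.

```bash
python3 -m crank '[{"jaw":50,"linear":[20,-2,0],"spin":0},{"jaw":50,"linear":[20,-2,40],"spin":0},{"jaw":50,"linear":[20,-2,78],"spin":0},{"jaw":50,"linear":[20,-2,78],"spin":0},{"jaw":50,"linear":[20,-2,78],"spin":0},{"jaw":50,"linear":[20,-2,78],"spin":0}]'
python3 -c "
from h import *
print(delta([.6217,.2093,.035]))"
```

```text
t: 17.62
eef_pos: [0.6222, 0.2097, 0.068]
ee_rot: [[1.0, 0.0, 0.002], [0.0, -1.0, 0.0], [0.002, -0.0, -1.0]]
ft_force: [0.1, -0.3, 1.1]
opening: 0.0499
finger_force: 0.0
[-0.5  0.4 33. ]
```

```bash
python3 -m crank '[{"jaw":50,"linear":[-0.5,0,15],"spin":0},{"jaw":50,"linear":[-0.5,0,28],"spin":0},{"jaw":50,"linear":[-0.5,0,32],"spin":0},{"jaw":50,"linear":[-0.5,0,32],"spin":0},{"jaw":15,"linear":[-0.5,0,32],"spin":0},{"jaw":15,"linear":[-0.5,0,32],"spin":0},{"jaw":15,"linear":[-0.5,0,32],"spin":0},{"jaw":15,"linear":[-0.5,0,32],"spin":0},{"jaw":15,"linear":[-0.5,0,32],"spin":0},{"jaw":15,"linear":[-0.5,0,32],"spin":0}]'
python3 -m crank '[{"jaw":15,"linear":[0,0,-20],"spin":0},{"jaw":15,"linear":[0,0,-60],"spin":0},{"jaw":15,"linear":[0,0,-80],"spin":0},{"jaw":15,"linear":[0,0,-80],"spin":0},{"jaw":15,"linear":[0,0,-80],"spin":0}]'
python3 -c "
from h import *
print(delta([.4387,.199,.115]))"
```

```text
t: 18.45
eef_pos: [0.6217, 0.2103, 0.0351]
ee_rot: [[1.0, 0.001, 0.001], [0.001, -1.0, 0.0], [0.001, -0.0, -1.0]]
ft_force: [-0.4, 0.7, 2.0]
opening: 0.0182
finger_force: 39.3
t: 18.87
eef_pos: [0.6219, 0.2103, 0.1158]
ee_rot: [[1.0, 0.001, 0.003], [0.001, -1.0, 0.0], [0.003, -0.0, -1.0]]
ft_force: [-0.7, -0.1, -0.7]
opening: 0.0177
finger_force: 39.1
[-183.2   11.1    0.3]
```

```bash
python3 -m crank '[{"jaw":15,"linear":[-25,2,0],"spin":0},{"jaw":15,"linear":[-60,4,0],"spin":0},{"jaw":15,"linear":[-100,6,0],"spin":0},{"jaw":15,"linear":[-138,8,0],"spin":0},{"jaw":15,"linear":[-168,10,0],"spin":0},{"jaw":15,"linear":[-183,11,0],"spin":0},{"jaw":15,"linear":[-183,11,0],"spin":0},{"jaw":15,"linear":[-183,11,30],"spin":0},{"jaw":15,"linear":[-183,11,60],"spin":0},{"jaw":15,"linear":[-183,11,60],"spin":0},{"jaw":15,"linear":[-183,11,60],"spin":0},{"jaw":15,"linear":[-183,11,60],"spin":0}]'
python3 -c "
from h import *
print(delta([.4387,.199,.035]))"
```

```text
t: 19.87
eef_pos: [0.4389, 0.199, 0.0548]
ee_rot: [[1.0, 0.001, 0.0], [0.001, -1.0, 0.0], [0.0, -0.0, -1.0]]
ft_force: [1.0, -0.2, 0.3]
opening: 0.0183
finger_force: 39.2
[-0.2  0.  19.8]
```

```bash
python3 -m crank '[{"jaw":15,"linear":[0,0,8],"spin":0},{"jaw":15,"linear":[0,0,14],"spin":0},{"jaw":15,"linear":[0,0,17],"spin":0},{"jaw":15,"linear":[0,0,18.5],"spin":0},{"jaw":15,"linear":[0,0,19.5],"spin":0},{"jaw":15,"linear":[0,0,20],"spin":0},{"jaw":15,"linear":[0,0,20],"spin":0}]'
```

```text
t: 20.45
eef_pos: [0.438, 0.199, 0.035]
ee_rot: [[1.0, 0.001, -0.001], [0.001, -1.0, -0.0], [-0.001, 0.0, -1.0]]
ft_force: [-4.0, -1.2, 6.0]
opening: 0.0184
finger_force: 40.0
```

```bash
python3 -m crank '[{"jaw":50,"linear":[0,0,0],"spin":0},{"jaw":50,"linear":[0,0,0],"spin":0},{"jaw":50,"linear":[0,0,0],"spin":0},{"jaw":50,"linear":[0,0,0],"spin":0},{"jaw":50,"linear":[0,0,-30],"spin":0},{"jaw":50,"linear":[0,0,-70],"spin":0},{"jaw":50,"linear":[0,0,-110],"spin":0},{"jaw":50,"linear":[25,33,-110],"spin":0},{"jaw":50,"linear":[50,66,-110],"spin":0},{"jaw":50,"linear":[75,99,-110],"spin":0},{"jaw":50,"linear":[100,132,-110],"spin":0},{"jaw":50,"linear":[125,165,-110],"spin":0}]'
python3 -m crank '[{"jaw":50,"linear":[25,34,0],"spin":0},{"jaw":50,"linear":[25,34,0],"spin":0},{"jaw":50,"linear":[25,34,0],"spin":0},{"jaw":50,"linear":[25,34,0],"spin":0}]'
python3 -c "
from h import *
d=snap('wrist');put(d,'w8');pads(d);print(observe()['eef_pos'])"
```

```text
t: 21.45
eef_pos: [0.5641, 0.0324, 0.1444]
ee_rot: [[1.0, 0.001, 0.0], [0.001, -1.0, 0.0], [0.0, -0.0, -1.0]]
ft_force: [0.7, 0.9, 0.7]
opening: 0.0502
finger_force: 0.0
t: 21.78
eef_pos: [0.5877, 0.0003, 0.1437]
ee_rot: [[1.0, 0.0, -0.001], [0.0, -1.0, 0.001], [-0.001, -0.001, -1.0]]
ft_force: [-0.4, -0.5, -0.7]
opening: 0.0501
finger_force: 0.0
pad (277, 132, 86, 80) [ 0.6069 -0.0031] [0.0613 0.0654] 3.6
  lens [0.617  0.0134] [0.0255 0.0254] 58.3 circ [0.6169 0.0126] 0.0172
  stem [0.6181 0.0045] blob w 0.0134 (300, 156, 22, 23)
pad (20, 117, 85, 76) [0.622 0.207] [0.0648 0.061 ] 87.8
pad (532, 110, 90, 84) [ 0.624  -0.2145] [0.0708 0.0612] 83.0
  lens [ 0.6217 -0.2101] [0.0575 0.0452] 80.4 circ [ 0.6289 -0.2117] 0.03
  stem [ 0.6249 -0.2062] blob w 0.021 (571, 141, 45, 29)
[0.58739217 0.00093929 0.14378339]
```

View pics/w8.png

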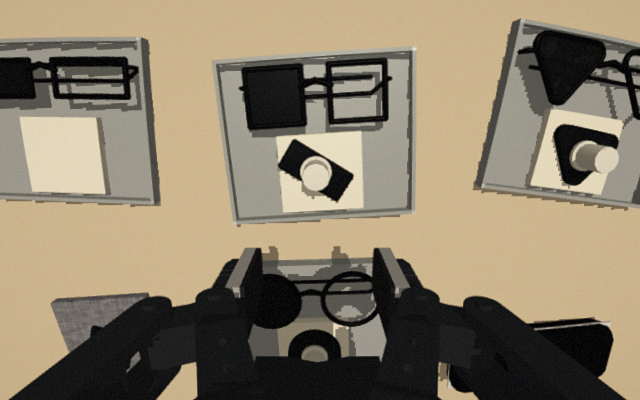

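The stem splits the rectangle's dark outline in two; the cap is at about (316,174). I take both dark parts together.

```bash
python3 -c "
from h import *
d=snap('wrist')
V=cv2.cvtColor(d['img'],cv2.COLOR_RGB2GRAY);y,x=np.where(V[136:208,279:355]<70)
p=np.c_[x+279,y+136];h=cv2.convexHull(p)
for z in(.010,.016):print(cv2.minAreaRect(ray(d,h[:,0],z).astype(np.float32)))
w=np.where(V[150:195,299:333]>200);print(w[1].min()+299,w[1].max()+299,w[0].min()+150,w[0].max()+150)
print(ray(d,[[315.5,174.5]],.04),delta([.609,0,.065]))"
```

```text
((0.6084848046302795, 0.0009101144969463348), (0.0556618794798851, 0.026030948385596275), 58.78811264038086)
((0.6096136569976807, 0.000903785228729248), (0.05439995601773262, 0.025440771132707596), 58.78791046142578)
299 332 150 194
[[0.61106808 0.00147205]] [21.7  1.3 78.9]
```

```bash
python3 -m crank '[{"jaw":50,"linear":[22,0,0],"spin":0},{"jaw":50,"linear":[22,0,40],"spin":0},{"jaw":50,"linear":[22,0,78],"spin":0},{"jaw":50,"linear":[22,0,78],"spin":0},{"jaw":50,"linear":[22,0,78],"spin":0},{"jaw":50,"linear":[22,0,78],"spin":0}]'
python3 -c "
from h import *
print(delta([.6097,.001,.035]))"
```

```text
t: 22.38
eef_pos: [0.6109, 0.0007, 0.0682]
ee_rot: [[1.0, 0.002, 0.002], [0.002, -1.0, -0.0], [0.002, 0.0, -1.0]]
ft_force: [0.4, 0.9, 0.5]
opening: 0.0501
finger_force: 0.0
[-1.3 -0.3 33.2]
```

```bash
python3 -m crank '[{"jaw":50,"linear":[-1,0,15],"spin":0},{"jaw":50,"linear":[-1,0,28],"spin":0},{"jaw":50,"linear":[-1,0,32],"spin":0},{"jaw":50,"linear":[-1,0,32],"spin":0},{"jaw":15,"linear":[-1,0,32],"spin":0},{"jaw":15,"linear":[-1,0,32],"spin":0},{"jaw":15,"linear":[-1,0,32],"spin":0},{"jaw":15,"linear":[-1,0,32],"spin":0},{"jaw":15,"linear":[-1,0,32],"spin":0},{"jaw":15,"linear":[-1,0,32],"spin":0}]'
python3 -m crank '[{"jaw":15,"linear":[0,0,-20],"spin":0},{"jaw":15,"linear":[0,0,-60],"spin":0},{"jaw":15,"linear":[0,0,-80],"spin":0},{"jaw":15,"linear":[0,0,-80],"spin":0},{"jaw":15,"linear":[0,0,-80],"spin":0}]'
python3 -c "
from h import *
print(delta([.6225,.2074,.115]))"
```

```text
t: 23.22
eef_pos: [0.6101, -0.0, 0.0355]
ee_rot: [[1.0, 0.001, 0.002], [0.001, -1.0, -0.0], [0.002, 0.0, -1.0]]
ft_force: [-0.8, 0.4, 5.8]
opening: 0.0182
finger_force: 39.4
t: 23.63
eef_pos: [0.6099, -0.0, 0.1155]
ee_rot: [[1.0, 0.001, 0.003], [0.001, -1.0, -0.0], [0.003, 0.0, -1.0]]
ft_force: [-1.4, 0.7, 0.1]
opening: 0.0182
finger_force: 39.1
[  12.7 -207.4    0.5]
```

```bash
python3 -m crank '[{"jaw":15,"linear":[2,-25,0],"spin":0},{"jaw":15,"linear":[4,-62,0],"spin":0},{"jaw":15,"linear":[6,-100,0],"spin":0},{"jaw":15,"linear":[8,-140,0],"spin":0},{"jaw":15,"linear":[11,-180,0],"spin":0},{"jaw":15,"linear":[12.5,-207,0],"spin":0},{"jaw":15,"linear":[12.5,-207,0],"spin":0},{"jaw":15,"linear":[12.5,-207,30],"spin":0},{"jaw":15,"linear":[12.5,-207,60],"spin":0},{"jaw":15,"linear":[12.5,-207,60],"spin":0},{"jaw":15,"linear":[12.5,-207,60],"spin":0},{"jaw":15,"linear":[12.5,-207,60],"spin":0}]'
python3 -c "
from h import *
print(delta([.6225,.2072,.0355]))"
```

```text
t: 24.63
eef_pos: [0.6217, 0.2067, 0.0545]
ee_rot: [[1.0, 0.0, -0.0], [0.0, -1.0, -0.0], [-0.0, 0.0, -1.0]]
ft_force: [0.6, 0.2, 0.5]
opening: 0.0183
finger_force: 39.2
[ 0.8 -0.5 19. ]
```

```bash
python3 -m crank '[{"jaw":15,"linear":[0.8,-0.4,8],"spin":0},{"jaw":15,"linear":[0.8,-0.4,14],"spin":0},{"jaw":15,"linear":[0.8,-0.4,17],"spin":0},{"jaw":15,"linear":[0.8,-0.4,18.3],"spin":0},{"jaw":15,"linear":[0.8,-0.4,19],"spin":0},{"jaw":15,"linear":[0.8,-0.4,19.3],"spin":0},{"jaw":15,"linear":[0.8,-0.4,19.3],"spin":0}]'
```

```text
t: 25.22
eef_pos: [0.6226, 0.2075, 0.0355]
ee_rot: [[1.0, 0.001, 0.001], [0.001, -1.0, -0.0], [0.001, 0.0, -1.0]]
ft_force: [-1.1, -1.3, 3.2]
opening: 0.0183
finger_force: 39.5
```

Contact at 3 N. Release, rise and check.

```bash
python3 -m crank '[{"jaw":50,"linear":[0,0,0.3],"spin":0},{"jaw":50,"linear":[0,0,0.3],"spin":0},{"jaw":50,"linear":[0,0,0],"spin":0},{"jaw":50,"linear":[0,0,0],"spin":0},{"jaw":50,"linear":[0,0,-30],"spin":0},{"jaw":50,"linear":[0,0,-70],"spin":0},{"jaw":50,"linear":[-18,0,-110],"spin":0},{"jaw":50,"linear":[-18,0,-110],"spin":0},{"jaw":50,"linear":[-18,0,-110],"spin":0},{"jaw":50,"linear":[-18,0,-110],"spin":0}]'
python3 -c "
from h import *
d=snap('wrist');put(d,'w9');pads(d);print(delta([.438,.199,.145]))"
```

```text
t: 26.05
eef_pos: [0.6041, 0.2075, 0.1447]
ee_rot: [[1.0, 0.001, -0.0], [0.001, -1.0, -0.0], [-0.0, 0.0, -1.0]]
ft_force: [-0.5, -0.7, -0.2]
opening: 0.0502
finger_force: 0.0
pad (527, 156, 81, 74) [ 0.6068 -0.0029] [0.0611 0.065 ] 3.6
pad (276, 134, 84, 78) [0.6221 0.2074] [0.0649 0.0612] 87.8
  lens [0.6224 0.2069] [0.0545 0.0255] 59.0 circ [0.6225 0.2072] 0.0292
  stem [0.6227 0.2069] blob w 0.0213 (302, 161, 31, 35)
[-165.5    8.3   -1.2]
```

View pics/w9.png

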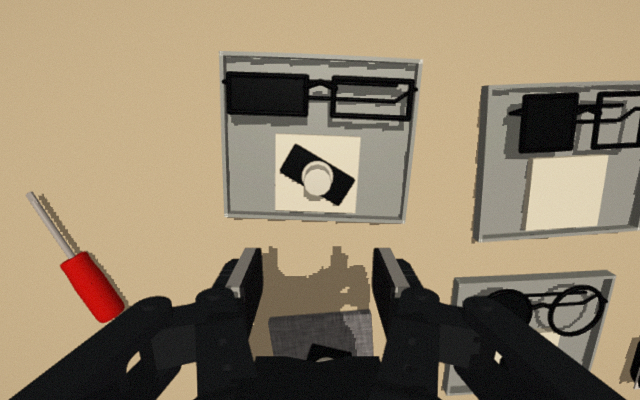

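Rect lens is within 1 mm of its pad centre and flat at (317,175). Now the square lens from the mat.

```bash
python3 -m crank '[{"jaw":50,"linear":[-165.5,8.3,0],"spin":0},{"jaw":50,"linear":[-165.5,8.3,0],"spin":0},{"jaw":50,"linear":[-165.5,8.3,0],"spin":0},{"jaw":50,"linear":[-165.5,8.3,0],"spin":0},{"jaw":50,"linear":[-165.5,8.3,0],"spin":0},{"jaw":50,"linear":[-165.5,8.3,0],"spin":0},{"jaw":50,"linear":[-165.5,8.3,40],"spin":0},{"jaw":50,"linear":[-165.5,8.3,75],"spin":0},{"jaw":50,"linear":[-165.5,8.3,75],"spin":0},{"jaw":50,"linear":[-165.5,8.3,75],"spin":0},{"jaw":50,"linear":[-165.5,8.3,75],"spin":0}]'
python3 -c "
from h import *
print(delta([.4382,.199,.0355]))"
```

```text
t: 27.02
eef_pos: [0.4406, 0.1993, 0.0711]
ee_rot: [[1.0, 0.0, 0.002], [0.0, -1.0, 0.0], [0.002, -0.0, -1.0]]
ft_force: [1.2, -0.3, 0.3]
opening: 0.05
finger_force: 0.0
[-2.4  0.3 35.6]
```

```bash
python3 -m crank '[{"jaw":50,"linear":[-1.8,0,15],"spin":0},{"jaw":50,"linear":[-1.8,0,30],"spin":0},{"jaw":50,"linear":[-1.8,0,35],"spin":0},{"jaw":50,"linear":[-1.8,0,35],"spin":0},{"jaw":15,"linear":[-1.8,0,35],"spin":0},{"jaw":15,"linear":[-1.8,0,35],"spin":0},{"jaw":15,"linear":[-1.8,0,35],"spin":0},{"jaw":15,"linear":[-1.8,0,35],"spin":0},{"jaw":15,"linear":[-1.8,0,35],"spin":0},{"jaw":15,"linear":[-1.8,0,35],"spin":0}]'
python3 -m crank '[{"jaw":15,"linear":[0,0,-20],"spin":0},{"jaw":15,"linear":[0,0,-60],"spin":0},{"jaw":15,"linear":[0,0,-80],"spin":0},{"jaw":15,"linear":[0,0,-80],"spin":0},{"jaw":15,"linear":[0,0,-80],"spin":0}]'
python3 -c "
from h import *
print(delta([.6072,-.003,.115]))"
```

```text
t: 27.85
eef_pos: [0.4384, 0.1994, 0.0366]
ee_rot: [[1.0, 0.001, 0.003], [0.001, -1.0, 0.0], [0.003, -0.0, -1.0]]
ft_force: [-1.0, -0.7, 5.9]
opening: 0.0183
finger_force: 39.0
t: 28.27
eef_pos: [0.4381, 0.1993, 0.1165]
ee_rot: [[1.0, 0.001, 0.003], [0.001, -1.0, 0.001], [0.003, -0.001, -1.0]]
ft_force: [0.0, -0.2, -1.3]
opening: 0.018
finger_force: 39.2
[169.  202.5   1.9]
```

```bash
python3 -m crank '[{"jaw":15,"linear":[15,18,0],"spin":0},{"jaw":15,"linear":[40,48,0],"spin":0},{"jaw":15,"linear":[65,78,0],"spin":0},{"jaw":15,"linear":[90,108,0],"spin":0},{"jaw":15,"linear":[115,138,0],"spin":0},{"jaw":15,"linear":[140,168,0],"spin":0},{"jaw":15,"linear":[160,192,0],"spin":0},{"jaw":15,"linear":[169,202.5,0],"spin":0},{"jaw":15,"linear":[169,202.5,0],"spin":0},{"jaw":15,"linear":[169,202.5,0],"spin":0}]'
python3 -m crank '[{"jaw":15,"linear":[0,0,30],"spin":0},{"jaw":15,"linear":[0,0,60],"spin":0},{"jaw":15,"linear":[0,0,60],"spin":0},{"jaw":15,"linear":[0,0,60],"spin":0},{"jaw":15,"linear":[0,0,60],"spin":0}]'
python3 -c "
from h import *
print(delta([.6072,-.003,.0366]))"
```

```text
t: 29.1
eef_pos: [0.605, -0.003, 0.1132]
ee_rot: [[1.0, -0.0, -0.003], [-0.0, -1.0, 0.001], [-0.003, -0.001, -1.0]]
ft_force: [-0.4, 0.3, -0.5]
opening: 0.0179
finger_force: 39.2
t: 29.52
eef_pos: [0.6063, -0.0023, 0.056]
ee_rot: [[1.0, 0.002, 0.001], [0.002, -1.0, -0.0], [0.001, 0.0, -1.0]]
ft_force: [0.9, -0.6, 0.1]
opening: 0.0181
finger_force: 39.2
[ 0.9  0.7 19.4]
```

```bash
python3 -m crank '[{"jaw":15,"linear":[0.8,0.5,8],"spin":0},{"jaw":15,"linear":[0.8,0.5,14],"spin":0},{"jaw":15,"linear":[0.8,0.5,17],"spin":0},{"jaw":15,"linear":[0.8,0.5,18.3],"spin":0},{"jaw":15,"linear":[0.8,0.5,19],"spin":0},{"jaw":15,"linear":[0.8,0.5,19.4],"spin":0},{"jaw":15,"linear":[0.8,0.5,19.4],"spin":0}]'
```

```text
t: 30.1
eef_pos: [0.6069, -0.0037, 0.0366]
ee_rot: [[1.0, 0.001, -0.001], [0.001, -1.0, 0.0], [-0.001, -0.0, -1.0]]
ft_force: [-4.8, 0.8, 6.5]
opening: 0.0182
finger_force: 40.0
```

```bash
python3 -m crank '[{"jaw":50,"linear":[0,0,0],"spin":0},{"jaw":50,"linear":[0,0,0],"spin":0},{"jaw":50,"linear":[0,0,0],"spin":0},{"jaw":50,"linear":[0,0,0],"spin":0},{"jaw":50,"linear":[0,0,-30],"spin":0},{"jaw":50,"linear":[0,0,-70],"spin":0},{"jaw":50,"linear":[-18,0,-110],"spin":0},{"jaw":50,"linear":[-18,0,-135],"spin":0},{"jaw":50,"linear":[-18,0,-135],"spin":0},{"jaw":50,"linear":[-18,0,-135],"spin":0},{"jaw":50,"linear":[-18,0,-135],"spin":0}]'
python3 -c "
from h import *
d=snap('wrist');put(d,'w10');pads(d)
put(snap('scene'),'s2')"
```

```text
t: 31.02
eef_pos: [0.5886, -0.0037, 0.1698]
ee_rot: [[1.0, 0.001, -0.001], [0.001, -1.0, 0.0], [-0.001, -0.0, -1.0]]
ft_force: [-0.4, -0.4, -1.1]
opening: 0.0503
finger_force: 0.0
pad (45, 147, 72, 40) [0.6087 0.2078] [0.0654 0.0343] 87.2
  lens [0.6122 0.1913] [0.0244 0.0221] 62.0 circ [0.6126 0.1911] 0.0161
  stem [0.6202 0.1774] blob w 0.0054 (79, 156, 8, 10)
pad (275, 131, 80, 73) [ 0.6069 -0.0031] [0.0613 0.0657] 3.6
  lens [ 0.6067 -0.0044] [0.0386 0.0392] 74.2 circ [ 0.6068 -0.0043] 0.0263
  stem [ 0.6078 -0.0043] blob w 0.0219 (303, 156, 29, 31)
pad (40, 117, 74, 38) [0.6373 0.2064] [0.0654 0.0311] 86.4
  lens [0.6343 0.2028] [0.053  0.0163] 78.2 circ [0.6276 0.2042] 0.0266
  stem [0.6308 0.1905] blob w 0.01 (59, 140, 27, 11)
pad (510, 110, 83, 72) [ 0.6244 -0.2119] [0.0651 0.061 ] 83.1
  lens [ 0.6336 -0.2057] [0.0422 0.0526] 45.2 circ [ 0.6286 -0.2112] 0.0294
  stem [ 0.6258 -0.2016] blob w 0.0211 (545, 138, 35, 27)
```

View pics/w10.png

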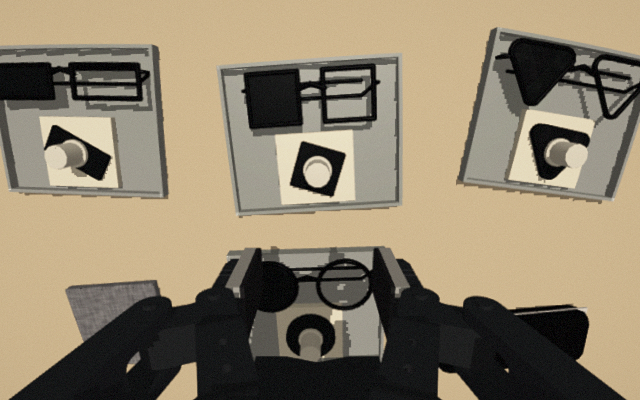

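View pics/s2.png

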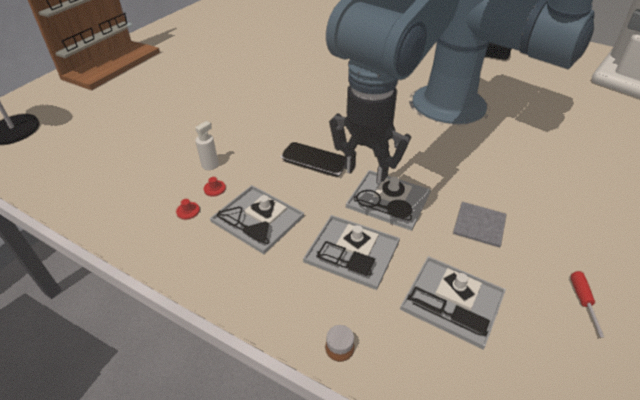

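All four lenses lie flat on their matching pads, each within 1.5 mm of centre: square (317,170), rect (78,152), drop (555,150), round (310,335). The mat is empty, the bottle is standing at (206,150), and the gripper is clear.

```bash
python3 -c "
from cell import job
print(job.sign_off())"
```

```text
the job is handed in; nothing more can be done
None
```

All four lenses are on the foam pads of their matching trays, flat, released and within about 1.5 mm of centre; the spray bottle is untouched and the job was handed in at about 31 s.

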